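# Build up the bush press stack on the bolster

## Robot

A 6-joint arm with a two-finger parallel gripper is mounted at the origin on a cart in front of the work surface, level with it; the furniture and walls round the work are solid. World frame = base frame: x ahead of the robot, y to its left, z up, the work surface at z = 0. Lengths are in m, angles in rad, forces in N, time in s.
With the tool pointing down it reaches from about 0.35 to 0.95 m from the base axis. Payload 17.4 kg.
Tool frame: the origin (TCP) lies on the centre line of the jaws, within the pads' length; the fingertips stand 22 mm ahead of it and the grasp point (between the pads) lies 3 mm ahead of it; z points along the fingers, y is the line along which they close (so a half turn about z gives the same grasp; the last joint's range is limited). The gripper opens to 93 mm and grips with 3 to 60 N. Pads are 15 mm wide; open, the fingers measure 128 mm over their backs; the gripper's body (75 mm by 188 mm) begins 65 mm behind the grasp point.
Start: joints at [1.251, 0.116, 1.442, -0, 1.584, -0.038], TCP at [0.188, 0.648, 0.241] pointing down, gripper open.
Joint ranges: [-2.83, 2.83], [-0.83, 2.19], [0.07, 2.5], [-1.14, 4.28], [0.01, 3], [-2.97, 2.97]. Speed limits (rad/s): [1.89, 1.89, 2.22, 3.14, 3.14, 3.14].

## Interface

Orientations are given as a 3x3 rotation matrix whose columns are the frame's x, y, z axes.
In Python, from cell import arm gives the robot as it stands.
- The arm moves only by the tool move_arm, never from a script. Its argument "deltas" is a list of rows, each a list of 7 numbers: the turn, a rotation vector about the tool's x, y, z in degrees, then the shift along the tool's x, y, z in cm, then the finger opening in cm, from 0 to 9.3. A call has 1 to 20 rows; each row shifts and turns the commanded pose from where the row before left it, along the tool's axes as they then stand; what a row does not reach is not made up. A row lasts 1/8 s, in which the tool goes at most 62.5 mm and 10.7 degrees, less where a joint would pass 70% of its speed; a pose out of reach is approached as far as the arm can. A call with a gripper value outside its range is refused whole. The fingers move at their own pace and stop on an object; "grip_force" is the grip in N (left out, the last holds). Time passes only in rows, so rows that do not move let the fingers close. It gives the time, the measured TCP pose, the force, the opening and the grip force at its end, in the units of the state.
- arm.sense(): the state, without advancing time (a new reading comes with each control period).
- arm.read_camera(name): name is "scene" or "top" or "wrist"; returns the picture (400x640x3 uint8, red, green, blue); there is no depth.
- arm.camera_model(name): a dict with "camera_matrix" (3x3 intrinsics, pixels), "k1" (the pictures are not rectified: a ray, as slopes to the right and down, at radius r is drawn at 1 + k1 r^2 times it, then the intrinsics apply), "rvec" (rotation vector, rad) and "tvec" (3), from world to camera coordinates, as OpenCV has them. Camera axes: x right, y down, z forward; pixel columns grow to the right and rows downward; lengths in m; the calibration is good to about 2 mm. A picture is of the moment at which its call begins: read the wrist's pose just before it. camera_model takes no time and is no camera call; for the wrist camera it gives the pose at the moment of the call.
- arm.job_done(): hands the job in; it is judged then, once.
Trained networks look in the newest picture that a camera, given by its name, has taken for a name from the list of things; names that differ only in an ending like _2 or _b are one class to them, and where a whole thing is asked for, a point or a joint stands for the part that bears it (a point fixed in the world has none). Each returns a list of dicts, best first, with "confidence" (0 to 1); they miss things now and then, are a little off and sometimes report something else, mostly with a low value. They report only what shows in the picture. A call takes as long as a camera call.
- arm.boxes_of(camera, target): "rect" ([centre column, centre row, width, height] in pixels, round what is visible of it).
- arm.trace(camera, target): "mask" (400x640 bool, what is visible of it) and "rect" ([centre column, centre row, width, height] in pixels, round what is visible of it).
- arm.mark_of(camera, target): "position" ([column, row] in pixels: a listed point, or the origin of a listed thing).
The state is a dict: "t": time; "joints": joint angles; "joint_velocities": joint speeds; "effort": joint torques, N m; "tool_pos": TCP position; "eef_rot": TCP orientation; "contact_force": force on the tool from outside, world axes, zero at the start; "torque": the same for the moment, N m; "opening": finger opening in m; "grasp_force": force on a finger pad.
Only numpy, scipy, OpenCV 4.12 (cv2) and the standard library are available. Lean on these libraries where they do the work, as an engineer would, in place of code of your own. Each camera call takes 0.05 s, during which the arm holds its last target. There are 200 camera calls.

## Task

Build the press-in stack on the round bolster plate that is bolted to the bench: stand the sleeve inside the bolster's raised ring, then seat the housing on the sleeve with its spigot down in the bore, then stand the guide bush in the housing's recess, and last put the driving cap down over the top of the bush. Set each part on the growing stack one after another in that order, each fully home and upright, and do not disturb the vee block, the ink bottle or the oilstone.

Things in the scene. Friction and masses are not known exactly. Their poses are not given: they have to be found in the camera images.
- bolster_seat (a point): Bolster: fixed dark round plate, 116 mm diameter, 12 mm thick, with a bright raised ring (86 mm outside, 70 mm inside diameter, 6 mm high) round its middle. This point is the centre of the plate's top face inside the ring, 12 mm above the bench; z up. The sleeve's foot goes here, 4 mm play all round.
- sleeve_mid (a point): Sleeve: plain bright steel tube standing upright, 62 mm outside, 48 mm bore, 50 mm tall, open and alike at both ends; about 0.45 kg. This point is on its axis half-way up (25 mm above its foot); z is its axis. Grip it across the outside.
- housing_mid (a point): Housing: dark steel body 66 mm diameter, 24 mm thick, on a 40 mm spigot 10 mm long below; 34 mm tall, about 0.4 kg. On top a recess 46 mm diameter, 18 mm deep, with a 28 mm hole through its floor. This point: on its axis, 17 mm above the spigot's end; z up its axis. Seated (spigot in the sleeve, body on its rim) it is 32 mm above the sleeve's mid point. Grip the 66 mm body, upper half.
- bush_mid (a point): Guide bush: worn tall steel tube standing upright, 38 mm outside diameter, about 22 mm bore, 78 mm tall, about 0.45 kg. This point is on its axis half-way up (39 mm above its foot); z up its axis. Standing in the housing's recess this point is 38 mm above the housing's mid point.
- cap_mid (a point): Driving cap: bright steel, 56 mm diameter, 28 mm tall, with a dark head 28 mm diameter rising 16 mm from its top; 44 mm in all, about 0.3 kg. It stands on its open skirt: below is a hollow 46 mm diameter, 14 mm deep. This point: on its axis, 22 mm above the skirt's edge; z up. Seated over the bush it is 47 mm above the bush's mid point, 4 mm play all round. Grip the 56 mm body.
- v_block: Bystander, loose: steel vee block, 46x44x36 mm, nearer the robot than the parts; origin at the centre of its underside. Leave it where it is.
- ink: Bystander, loose: blue ink bottle with black cap, 41 mm diameter, 72 mm tall, nearer the robot than the parts; origin at the centre of its underside. Leave it where it is.
- stone: Bystander, loose: dark grey oilstone lying flat, a plain bar 40x125x22 mm, to the left of the parts; origin at the centre of its underside. Leave it where it is.

How it is judged:
On the way, in this order (a step that is already met when the one before it is completed fails the run):
1. the sleeve stands inside the bolster's locating ring (horizontal distance between sleeve_mid and bolster_seat below 0.008 m and z of sleeve_mid in the frame of bolster_seat between 0.022 and 0.028 m and angle between sleeve_mid's own z axis and vertical below 0.06 rad), for 0.2 s.
2. the housing sits with its spigot down in the sleeve, its body resting on the sleeve's rim (all of step 1 and horizontal distance between housing_mid and sleeve_mid below 0.008 m and z of housing_mid in the frame of sleeve_mid between 0.029 and 0.035 m and angle between housing_mid's own z axis and vertical below 0.06 rad), for 0.2 s.
3. the bush stands upright in the housing's recess (all of step 2 and horizontal distance between bush_mid and housing_mid below 0.008 m and z of bush_mid in the frame of housing_mid between 0.035 and 0.041 m and angle between bush_mid's own z axis and vertical below 0.06 rad), for 0.2 s.
4. the cap sits down over the top of the bush (all of step 3 and horizontal distance between cap_mid and bush_mid below 0.008 m and z of cap_mid in the frame of bush_mid between 0.044 and 0.05 m and angle between cap_mid's own z axis and vertical below 0.06 rad), for 0.2 s.
At the end, for the whole second after the job is handed in: The sleeve stands inside the bolster's ring, the housing on the sleeve, the bush in the housing's recess and the cap over the bush: each part's axis within 8 mm of that of the part below, its height within 3 mm of fully seated, tilted less than 0.06 rad (all of step 4); the robot touches nothing.
It fails at once if the vee block is disturbed (moved more than 20 mm) (distance of v_block from where it was at the start of the episode above 0.02 m).
It fails at once if the ink bottle is disturbed (moved more than 20 mm) (distance of ink from where it was at the start of the episode above 0.02 m).
It fails at once if the oilstone is disturbed (moved more than 20 mm) (distance of stone from where it was at the start of the episode above 0.02 m).
It also fails if it takes over 112 s, if anything falls off the work surface, if the arm or the gripper's body presses on something with over 40 N, if the wrist force passes 120 N, or if a joint passes its speed limit or range.

## Working session

There is one attempt and no reset: what is moved stays moved. The work goes in short steps, Python scripts to look and compute and a tool call to move; the robot and the scene stay as the last step left them, time stands still between calls to the robot, and variables do not carry over. Pictures are saved under pics/ and viewed, at most 14 in all, crops included, and the job is handed in when it is done.

Besides the shell and the picture viewer there is one more tool, called by a JSON object that holds its "op" and its "data", one argument or row to a line. move_arm: Moves the arm, as the interface text tells. Its arguments: {"type":"object","properties":{"deltas":{"type":"array","items":{"type":"array","items":{"type":"number"}}},"grip_force":{"type":"number"}},"required":["deltas"]}

```bash
mkdir -p pics; cat > h.py <<'E'
import numpy as np, cv2
from cell import arm
def cam(n):
    m=arm.camera_model(n); K=np.array(m["camera_matrix"],float); R=cv2.Rodrigues(np.array(m["rvec"],float))[0]
    return K,float(m["k1"]),R,np.array(m["tvec"],float).ravel()
def ray(n,px,c=None):
    K,k1,R,t=c or cam(n)
    d=np.linalg.solve(K,[px[0],px[1],1])[:2]; u=d.copy()
    for _ in range(20): u=d/(1+k1*(u@u))
    return -R.T@t, R.T@np.array([u[0],u[1],1])
def at_z(n,px,z,c=None):
    o,d=ray(n,px,c); return o+d*(z-o[2])/d[2]
def proj(n,P,c=None):
    K,k1,R,t=c or cam(n); p=R@np.array(P)+t; u=p[:2]/p[2]; u=u*(1+k1*(u@u)); return (K@[u[0],u[1],1])[:2]
def snap(n,f):
    im=arm.read_camera(n); cv2.imwrite(f"pics/{f}.png",im[:,:,::-1]); return im
E
python3 - <<'E'
from h import *
Z=dict(bolster_seat=.012,sleeve_mid=.025,housing_mid=.017,bush_mid=.039,cap_mid=.022,v_block=0,ink=0,stone=0)
for n in("top","scene"):
    snap(n,n+"0"); c=cam(n); print(n,-c[2].T@c[3])
    for k,z in Z.items():
        for r in arm.mark_of(n,k)[:2]: print(k,np.round(r["position"]),round(r["confidence"],2),np.round(at_z(n,r["position"],z,c),4))
s=arm.sense();print(s["t"],s["tool_pos"],np.round(s["eef_rot"],3),s["opening"])
E
```

```text
top [0.34491521 0.28307964 0.88495282]
bolster_seat [337. 146.] 0.94 [0.6309 0.2606 0.012 ]
sleeve_mid [398. 163.] 0.68 [0.5885 0.1191 0.025 ]
housing_mid [284. 215.] 0.76 [0.4618 0.3794 0.017 ]
housing_mid [423. 220.] 0.65 [0.4564 0.0611 0.017 ]
bush_mid [421. 222.] 0.61 [0.4497 0.0706 0.039 ]
cap_mid [398. 164.] 0.83 [0.5855 0.119  0.022 ]
v_block [313. 269.] 0.8 [0.3407 0.3099 0.    ]
ink [359. 268.] 0.54 [0.3456 0.2049 0.    ]
stone [232. 166.] 0.69 [0.5776 0.512  0.    ]
scene [-0.04088568 -0.37491111  0.45214994]
bolster_seat [381. 213.] 0.91 [0.6209 0.2644 0.012 ]
sleeve_mid [341. 233.] 0.71 [0.4802 0.2304 0.025 ]
housing_mid [291. 211.] 0.8 [0.472  0.3838 0.017 ]
bush_mid [395. 262.] 0.78 [0.4672 0.0783 0.039 ]
bush_mid [255. 246.] 0.34 [0.3158 0.2698 0.039 ]
cap_mid [422. 241.] 0.96 [0.5813 0.1173 0.022 ]
v_block [255. 249.] 0.6 [0.3424 0.3189 0.    ]
ink [291. 276.] 0.92 [0.3447 0.2018 0.    ]
stone [301. 187.] 0.77 [0.5887 0.5113 0.    ]
0.9 [0.18772405 0.64837614 0.24066906] [[-0.961  0.278  0.   ]
 [ 0.278  0.961  0.   ]
 [-0.     0.    -1.   ]] 0.09265278262214652
```

View pics/top0.png

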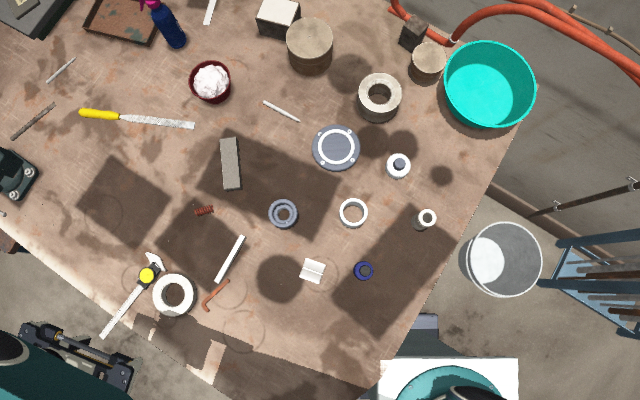

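View pics/scene0.png

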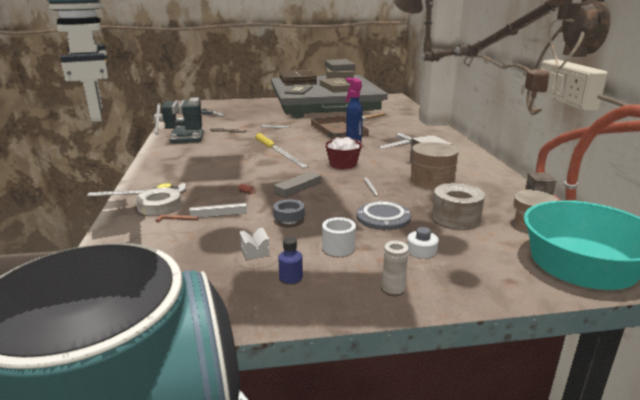

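The top view shows the bolster at (337,148), sleeve (353,213), housing (284,214), cap (398,165), bush (426,218), vee block (313,270), ink (363,270) and stone (231,163). I'll move over the sleeve and look with the wrist camera.

{"op": "move_arm", "data": {
  "deltas": [
    [0,0,-8.05,0,0,0,9.3],
    [0,0,-8.05,0,0,0,9.3],
    [0,0,0,-2.6,-4.0,0,9.3],
    [0,0,0,-2.6,-4.0,0,9.3],
    [0,0,0,-2.6,-4.0,0,9.3],
    [0,0,0,-2.6,-4.0,0,9.3],
    [0,0,0,-2.6,-4.0,0,9.3],
    [0,0,0,-2.6,-4.0,0,9.3],
    [0,0,0,-2.6,-4.0,0,9.3],
    [0,0,0,-2.6,-4.0,0,9.3],
    [0,0,0,-2.6,-4.0,0,9.3],
    [0,0,0,-2.6,-4.0,0,9.3],
    [0,0,0,0,0,0,9.3],
    [0,0,0,0,0,0,9.3]
  ]
}}

```text
t: 2.65
tool_pos: [0.4473, 0.2484, 0.2407]
eef_rot: [[-1.0, 0.001, -0.0], [0.001, 1.0, 0.0], [0.0, 0.0, -1.0]]
contact_force: [0.1, 0.3, 0.3]
opening: 0.0926
grasp_force: 0.0
```

```bash
python3 - <<'E'
from h import *
s=arm.sense();print(s["t"],s["tool_pos"],np.round(s["eef_rot"],4).tolist())
c=cam("wrist");print(-c[2].T@c[3],c[2][2]);snap("wrist","w0")
Z=dict(bolster_seat=.012,sleeve_mid=.025,housing_mid=.017,bush_mid=.039,cap_mid=.022)
for k,z in Z.items():
    for r in arm.mark_of("wrist",k)[:2]: print(k,np.round(r["position"]),round(r["confidence"],2),np.round(at_z("wrist",r["position"],z,c),4))
E
```

```text
2.65 [0.44726599 0.24838022 0.24071675] [[-1.0, 0.0013, -0.0], [0.0013, 1.0, 0.0003], [0.0, 0.0003, -1.0]]
[0.36427988 0.24982207 0.38492451] [ 0.29930544 -0.00101691 -0.95415681]
bolster_seat [327. 308.] 0.59 [0.6323 0.2642 0.012 ]
sleeve_mid [298. 197.] 0.79 [0.4718 0.2278 0.025 ]
housing_mid [431. 190.] 0.67 [0.4657 0.3852 0.017 ]
bush_mid [158. 186.] 0.7 [0.4545 0.0731 0.039 ]
```

View pics/w0.png

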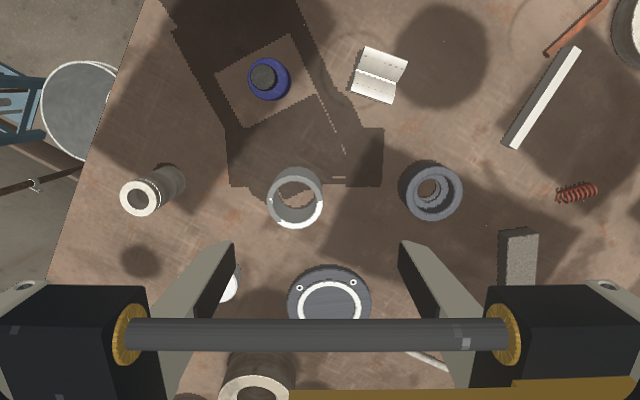

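The wrist view shows the sleeve at (296,200), housing (431,192), bush (150,190), bolster (329,305) partly occluded by the gripper. I'll fit each part's silhouette to get accurate positions.

```bash
cat >> h.py <<'E'
# stacked cylinders: (radius, z0, z1) relative to foot
SH=dict(sleeve_mid=[(.031,0,.05)],housing_mid=[(.02,0,.01),(.033,.01,.034)],bush_mid=[(.019,0,.078)],cap_mid=[(.028,0,.028),(.014,.028,.044)],bolster=[(.058,0,.012)])
A=np.linspace(0,2*np.pi,48)
def sil(n,name,xy,zf,c):
    P=[proj(n,(xy[0]+r*np.cos(a),xy[1]+r*np.sin(a),zf+z),c) for r,z0,z1 in SH[name] for z in(z0,z1) for a in A]
    return cv2.convexHull(np.array(P,np.float32))
def cen(h):
    m=cv2.moments(h); return np.array([m["m10"],m["m01"]])/m["m00"],m["m00"]
def locate(n,name,xy,zf=0.,c=None):
    "position of the part from its traced silhouette; candidate nearest the guess. Returns xy, area ratio, confidence"
    c=c or cam(n); best=None
    for r in arm.trace(n,name):
        m=np.array(r["mask"]).astype(np.uint8)
        cs=cv2.findContours(m,cv2.RETR_EXTERNAL,cv2.CHAIN_APPROX_NONE)[0]
        if not cs: continue
        h=cv2.convexHull(max(cs,key=cv2.contourArea)); 
        if len(h)<5: continue
        q,ar=cen(h); g=cen(sil(n,name,xy,zf,c))[0]
        if best is None or np.hypot(*(q-g))<best[3]: best=(q,ar,r["confidence"],np.hypot(*(q-g)))
    if best is None: return None
    q,ar,cf,_=best; p=np.array(xy,float)
    for _ in range(6):
        f=lambda p:cen(sil(n,name,p,zf,c))[0]
        f0=f(p); J=np.array([(f(p+e)-f0)/1e-3 for e in np.eye(2)*1e-3]).T; p=p+np.linalg.solve(J,q-f0)
    return np.round(p,4),round(ar/cen(sil(n,name,p,zf,c))[1],2),round(cf,2)
E
python3 - <<'E'
from h import *
G=dict(sleeve_mid=(.472,.227),housing_mid=(.466,.384),bush_mid=(.46,.073),cap_mid=(.584,.119))
for n in("wrist","top","scene"):
    arm.read_camera(n)
    for k,g in G.items(): print(n,k,locate(n,k,g))
    if n!="wrist":
        # bolster
        c=cam(n); print(n,[ (np.round(at_z(n,r["position"],.012,c),4),round(r["confidence"],2)) for r in arm.mark_of(n,"bolster_seat")[:1]])
# bolster bright ring in top view
im=cv2.imread("pics/top0.png",0)[118:180,305:370]
c=cam("top")
cs,_=cv2.findContours((im>190).astype(np.uint8),cv2.RETR_EXTERNAL,cv2.CHAIN_APPROX_NONE)
for k in cs:
    if len(k)>40:
        e=cv2.fitEllipse(k); print(e,at_z("top",np.array(e[0])+[305,118],.018,c))
E
```

```text
wrist sleeve_mid (array([0.4699, 0.2257]), 0.96, 0.59)
wrist housing_mid (array([0.4658, 0.3824]), 0.98, 0.88)
wrist bush_mid (array([0.4572, 0.0698]), 0.99, 0.97)
wrist cap_mid (array([0.5953, 0.1384]), 0.2, 0.54)
top sleeve_mid (array([0.4423, 0.2185]), 0.07, 0.42)
top housing_mid (array([0.4628, 0.389 ]), 0.71, 0.68)
top bush_mid (array([0.4522, 0.0723]), 0.53, 0.69)
top cap_mid (array([0.4546, 0.0641]), 0.4, 0.71)
top []
scene sleeve_mid (array([0.4683, 0.2242]), 0.94, 0.94)
scene housing_mid (array([0.4633, 0.3804]), 0.92, 0.71)
scene bush_mid (array([0.4556, 0.0682]), 0.96, 0.71)
scene cap_mid (array([0.5845, 0.1197]), 0.87, 0.91)
scene [(array([0.6272, 0.2701, 0.012 ]), 0.62)]
((31.14320182800293, 28.741548538208008), (36.066837310791016, 38.27094650268555), 66.89837646484375) [0.6262851  0.26295626 0.018     ]
```

{"op": "move_arm", "data": {
  "deltas": [
    [0,0,0,-1.1,-1.17,0,9.3],
    [0,0,0,-1.1,-1.17,0,9.3],
    [0,0,0,0,0,3.5,9.3],
    [0,0,0,0,0,3.5,9.3],
    [0,0,0,0,0,3.5,9.3],
    [0,0,0,0,0,3.5,9.3],
    [0,0,0,0,0,3,9.3],
    [0,0,0,0,0,2,9.3],
    [0,0,0,0,0,1.27,9.3],
    [0,0,0,0,0,0,9.3],
    [0,0,0,0,0,0,6],
    [0,0,0,0,0,0,6],
    [0,0,0,0,0,0,6],
    [0,0,0,0,0,0,6],
    [0,0,0,0,0,0,6],
    [0,0,0,0,0,0,6]
  ],
  "grip_force": 30
}}

```text
t: 5.8
tool_pos: [0.4695, 0.2245, 0.0381]
eef_rot: [[-1.0, 0.001, 0.0], [0.001, 1.0, -0.0], [-0.0, -0.0, -1.0]]
contact_force: [0.2, -3.5, 4.4]
opening: 0.0603
grasp_force: 1.9
```

{"op": "move_arm", "data": {
  "deltas": [
    [0,0,0,0,0,0,5],
    [0,0,0,0,0,0,5],
    [0,0,0,0,0,0,5],
    [0,0,0,0,0,0,5]
  ],
  "grip_force": 30
}}

```text
t: 6.3
tool_pos: [0.4695, 0.2246, 0.0381]
eef_rot: [[-1.0, 0.001, 0.0], [0.001, 1.0, -0.0], [-0.0, -0.0, -1.0]]
contact_force: [-0.3, -4.3, 5.2]
opening: 0.0589
grasp_force: 30.0
```

```bash
python3 - <<'E'
from h import *
snap("wrist","w1");print(locate("wrist","sleeve_mid",(.469,.225)))
E
```

```text
(array([0.4658, 0.2257]), 0.85, 0.74)
```

View pics/w1.png

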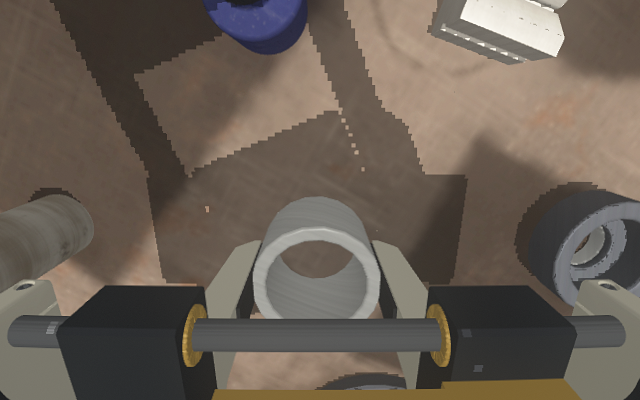

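Sleeve is held between the pads. I'll lift and go past the bolster, so that the wrist camera sees it clearly.

{"op": "move_arm", "data": {
  "deltas": [
    [0,0,0,0,0,-1,5],
    [0,0,0,0,0,-3,5],
    [0,0,0,0,0,-4,5],
    [0,0,0,0,0,-4,5],
    [0,0,0,0,0,-4,5],
    [0,0,0,-2,0.4,0,5],
    [0,0,0,-4,0.6,0,5],
    [0,0,0,-4,0.6,0,5],
    [0,0,0,-4,0.6,0,5],
    [0,0,0,-4,0.6,0,5],
    [0,0,0,-4,0.6,0,5],
    [0,0,0,-2,0.4,0,5],
    [0,0,0,0,0,0,5],
    [0,0,0,0,0,0,5]
  ]
}}

```text
t: 8.15
tool_pos: [0.7088, 0.2627, 0.1978]
eef_rot: [[-1.0, 0.001, -0.001], [0.001, 1.0, 0.0], [0.001, 0.0, -1.0]]
contact_force: [-1.0, 0.3, -3.0]
opening: 0.0593
grasp_force: 30.0
```

```bash
python3 - <<'E'
from h import *
s=arm.sense();print(s["tool_pos"],s["contact_force"])
im=snap("wrist","w2");c=cam("wrist")
print(locate("wrist","sleeve_mid",s["tool_pos"][:2],s["tool_pos"][2]-.038,c))
for r in arm.mark_of("wrist","bolster_seat")[:2]: print(r["confidence"],r["position"],at_z("wrist",r["position"],.012,c))
E
```

```text
[0.70878323 0.26268819 0.1978103 ] [-0.95927903  0.34639802 -2.96915825]
(array([0.7054, 0.2639]), 0.85, 0.93)
0.71 [317.5, 105.4] [0.63007196 0.26522428 0.012     ]
```

View pics/w2.png

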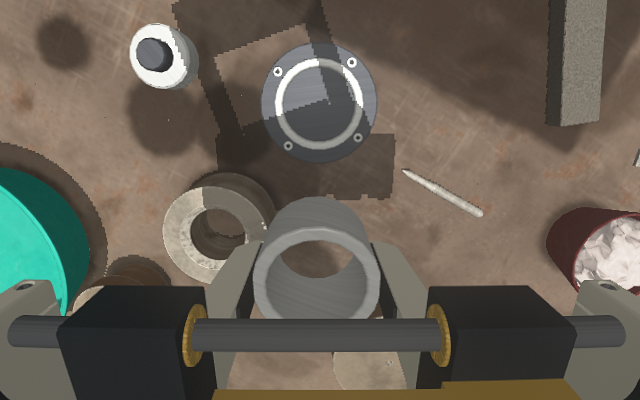

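Bolster ring clear at (319,104); bolts at (278,71), (352,62), (358,138), (288,146). Sleeve rim is in the jaws, spanning columns 253–381.

```bash
python3 - <<'E'
from h import *
s=arm.sense();c=cam("wrist");tp=np.array(s["tool_pos"])
B=[at_z("wrist",p,.013,c) for p in((278,71),(352,62),(358,138),(288,146))];print(np.mean(B,0))
R=[at_z("wrist",p,.018,c) for p in((275,103),(363,103),(319,58),(319,149))];print(R)
# sleeve rim: rows of near (top) rim edge at the axis column, for candidate x offsets
for dx in(-.006,-.003,0,.003):
    z=tp[2]+.012
    print(dx,[np.round(proj("wrist",(tp[0]+dx+r,tp[1],z),c),1).tolist() for r in(-.031,-.024)],[np.round(proj("wrist",(tp[0]+dx,tp[1]+r,z),c),1).tolist() for r in(-.031,.031)], np.round(proj("wrist",(tp[0]+dx-.031,tp[1],z-.05),c),1))
im=cv2.imread("pics/w2.png",0);print(im[185:250,317].tolist())
E
```

```text
[0.63019647 0.26667795 0.013     ]
[array([0.62785136, 0.22421414, 0.018     ]), array([0.62791915, 0.3090553 , 0.018     ]), array([0.58760865, 0.26657405, 0.018     ]), array([0.6722595 , 0.26670104, 0.018     ])]
-0.006 [[313.1, 211.8], [313.2, 226.8]] [[246.5, 275.0], [380.4, 274.9]] [313.9 183.4]
-0.003 [[313.2, 218.3], [313.2, 233.1]] [[246.9, 280.7], [380.0, 280.6]] [314.  188.4]
0 [[313.2, 224.7], [313.3, 239.4]] [[247.4, 286.3], [379.6, 286.2]] [314.  193.4]
0.003 [[313.2, 231.0], [313.3, 245.5]] [[247.8, 291.8], [379.2, 291.8]] [314.  198.3]
[63, 62, 62, 62, 63, 62, 60, 62, 62, 65, 65, 89, 105, 108, 106, 107, 108, 104, 104, 108, 107, 107, 107, 107, 106, 105, 105, 107, 108, 108, 109, 109, 108, 109, 110, 107, 106, 105, 107, 106, 106, 119, 130, 144, 168, 154, 142, 141, 140, 140, 141, 143, 145, 145, 139, 106, 84, 82, 81, 79, 78, 77, 75, 75, 73]
```

{"op": "move_arm", "data": {
  "deltas": [
    [0,0,0,2,0.1,0,5],
    [0,0,0,4,0.12,0,5],
    [0,0,0,1.95,0,0,5],
    [0,0,0,0,0,3,5],
    [0,0,0,0,0,4,5],
    [0,0,0,0,0,4,5],
    [0,0,0,0,0,1.5,5],
    [0,0,0,0,0,0.5,5],
    [0,0,0,0,0,0,5],
    [0,0,0,0,0,0.4,5],
    [0,0,0,0,0,0.4,5],
    [0,0,0,0,0,0.4,5],
    [0,0,0,0,0,0.4,5],
    [0,0,0,0,0,0.1,5],
    [0,0,0,0,0,0,5]
  ]
}}

```text
t: 10.18
tool_pos: [0.6299, 0.2648, 0.0509]
eef_rot: [[-1.0, 0.001, -0.0], [0.001, 1.0, -0.0], [0.0, -0.0, -1.0]]
contact_force: [0.7, -0.6, -3.2]
opening: 0.0595
grasp_force: 30.0
```

```bash
python3 - <<'E'
from h import *
im=arm.read_camera("scene");cv2.imwrite("pics/s1.png",cv2.resize(im[150:290,280:480,::-1],None,fx=3,fy=3))
E
```

```text
(no output)
```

View pics/s1.png

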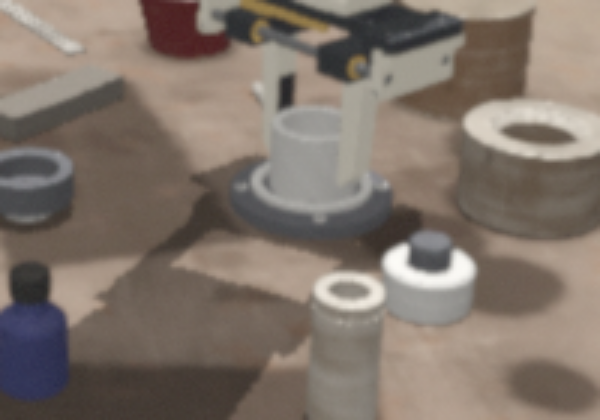

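The sleeve stands inside the ring, about a millimetre above the plate; I'll lower it the rest, release and rise to look at the bolster and sleeve.

{"op": "move_arm", "data": {
  "deltas": [
    [0,0,0,0,0,0.05,5],
    [0,0,0,0,0,0.05,5],
    [0,0,0,0,0,0,5]
  ]
}}

```text
t: 10.6
tool_pos: [0.63, 0.2648, 0.0502]
eef_rot: [[-1.0, 0.001, 0.0], [0.001, 1.0, 0.0], [-0.0, 0.0, -1.0]]
contact_force: [0.5, -0.3, -2.2]
opening: 0.0595
grasp_force: 30.0
```

{"op": "move_arm", "data": {
  "deltas": [
    [0,0,0,0,0,0.05,5],
    [0,0,0,0,0,0,9.3],
    [0,0,0,0,0,0,9.3],
    [0,0,0,0,0,0,9.3],
    [0,0,0,0,0,0,9.3],
    [0,0,0,0,0,-1,9.3],
    [0,0,0,0,0,-3,9.3],
    [0,0,0,0,0,-5,9.3],
    [0,0,0,0,0,-5,9.3],
    [0,0,0,0,0,-5,9.3],
    [0,0,0,0,0,0,9.3],
    [0,0,0,0,0,0,9.3]
  ]
}}

```text
t: 12.1
tool_pos: [0.6297, 0.2648, 0.2392]
eef_rot: [[-1.0, 0.001, -0.0], [0.001, 1.0, -0.0], [0.0, -0.0, -1.0]]
contact_force: [0.2, 0.1, -0.6]
opening: 0.093
grasp_force: 0.0
```

```bash
python3 - <<'E'
from h import *
im=snap("wrist","w3");print(locate("wrist","sleeve_mid",(.63,.265),.012))
E
```

```text
(array([0.6296, 0.2659]), 0.94, 0.94)
```

View pics/w3.png

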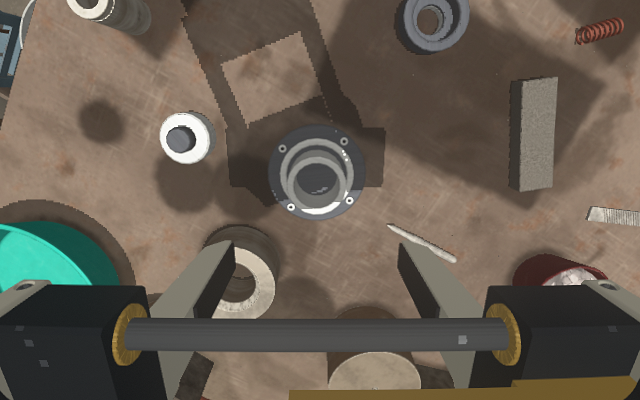

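The sleeve stands in the ring at (316,178). Next is the housing.

{"op": "move_arm", "data": {
  "deltas": [
    [0,0,0,2,1.5,0,9.3],
    [0,0,0,4,2.8,0,9.3],
    [0,0,0,4,2.8,0,9.3],
    [0,0,0,4,2.8,0,9.3],
    [0,0,0,2.5,1.7,0,9.3],
    [0,0,0,0,0,0,9.3],
    [0,0,0,0,0,0,9.3]
  ]
}}

```text
t: 13.08
tool_pos: [0.4648, 0.3809, 0.2391]
eef_rot: [[-1.0, 0.0, -0.0], [0.0, 1.0, -0.0], [0.0, -0.0, -1.0]]
contact_force: [-0.4, -0.6, -0.4]
opening: 0.0926
grasp_force: 0.0
```

```bash
python3 - <<'E'
from h import *
arm.read_camera("wrist");print(arm.sense()["tool_pos"],locate("wrist","housing_mid",(.465,.381)))
arm.read_camera("scene");print(locate("scene","housing_mid",(.465,.381)))
E
```

```text
[0.46516743 0.38068093 0.23910486] (array([0.4661, 0.3836]), 0.97, 0.9)
(array([0.4635, 0.3797]), 0.94, 0.65)
```

{"op": "move_arm", "data": {
  "deltas": [
    [0,0,0,-0.05,0.15,3,9.3],
    [0,0,0,0,0,4,9.3],
    [0,0,0,0,0,4,9.3],
    [0,0,0,0,0,4,9.3],
    [0,0,0,0,0,3.5,9.3],
    [0,0,0,0,0,1.5,9.3],
    [0,0,0,0,0,0.8,9.3],
    [0,0,0,0,0,0,9.3],
    [0,0,0,0,0,0,5.5],
    [0,0,0,0,0,0,5.5],
    [0,0,0,0,0,0,5.5],
    [0,0,0,0,0,0,5.5],
    [0,0,0,0,0,0,5.5],
    [0,0,0,0,0,0,5.5],
    [0,0,0,0,0,0,5.5],
    [0,0,0,0,0,0,5.5]
  ]
}}

```text
t: 15.28
tool_pos: [0.4656, 0.3825, 0.0318]
eef_rot: [[-1.0, 0.001, 0.0], [0.001, 1.0, 0.0], [-0.0, 0.0, -1.0]]
contact_force: [-0.7, -2.2, 5.4]
opening: 0.0637
grasp_force: 30.0
```

{"op": "move_arm", "data": {
  "deltas": [
    [0,0,0,0,0,-1,5.5],
    [0,0,0,0,0,-4,5.5],
    [0,0,0,0,0,-5,5.5],
    [0,0,0,0,0,-4,5.5],
    [0,0,0,-1.4,-0.97,0,5.5],
    [0,0,0,-4,-2.8,0,5.5],
    [0,0,0,-4,-2.8,0,5.5],
    [0,0,0,-4,-2.8,0,5.5],
    [0,0,0,-3,-2.4,0,5.5],
    [0,0,0,0,0,0,5.5],
    [0,0,0,0,0,0,5.5]
  ]
}}

```text
t: 16.65
tool_pos: [0.6291, 0.2641, 0.1695]
eef_rot: [[-1.0, 0.001, -0.002], [0.001, 1.0, -0.001], [0.002, -0.001, -1.0]]
contact_force: [0.1, 0.7, -5.5]
opening: 0.064
grasp_force: 30.0
```

```bash
python3 - <<'E'
from h import *
s=arm.sense();tp=np.array(s["tool_pos"]);print(tp)
im=snap("wrist","w4");c=cam("wrist")
print(locate("wrist","housing_mid",tp[:2],tp[2]-.0318,c),locate("wrist","sleeve_mid",(.63,.265),.012,c))
for dx in(-.003,0,.003): print([np.round(proj("wrist",(tp[0]+dx+r,tp[1],tp[2]+.0022),c),1).tolist() for r in(-.033,-.023,)],np.round(proj("wrist",(tp[0]+dx-.033,tp[1],tp[2]-.0218),c),1))
print(im.mean(2)[190:275,317].astype(int).tolist())
E
```

```text
[0.6290639  0.26406989 0.16947988]
(array([0.6276, 0.2657]), 0.92, 0.59) (array([0.6174, 0.2674]), 0.56, 0.89)
[[312.3, 206.8], [312.4, 226.9]] [312.9 192.8]
[[312.4, 212.9], [312.5, 232.7]] [312.9 198.2]
[[312.4, 219.0], [312.5, 238.5]] [312.9 203.5]
[78, 76, 76, 76, 76, 75, 76, 77, 76, 73, 64, 62, 62, 63, 62, 62, 63, 62, 62, 62, 61, 63, 61, 66, 71, 81, 87, 81, 78, 78, 76, 77, 77, 77, 77, 77, 76, 76, 76, 74, 73, 68, 70, 71, 81, 133, 170, 171, 155, 251, 254, 254, 233, 151, 120, 110, 116, 118, 116, 115, 116, 114, 112, 114, 115, 114, 111, 110, 109, 108, 110, 116, 118, 117, 114, 116, 115, 111, 123, 125, 123, 124, 125, 124, 121]
```

View pics/w4.png

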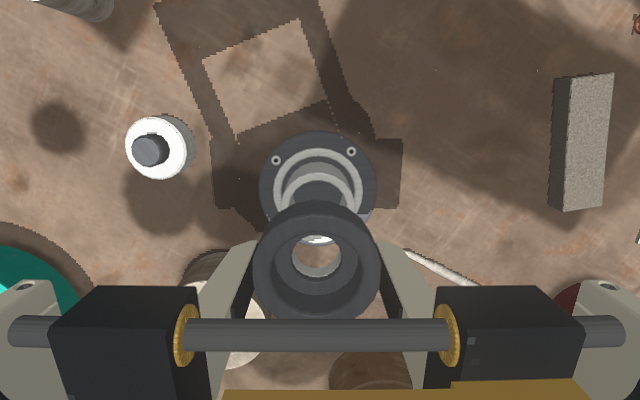

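Housing rim centre at (316,~262) in the jaws, in line with the sleeve. Lowering it now.

{"op": "move_arm", "data": {
  "deltas": [
    [0,0,0,-0.06,0.07,1.5,5.5],
    [0,0,0,0,0,2.5,5.5],
    [0,0,0,0,0,2,5.5],
    [0,0,0,0,0,0.9,5.5],
    [0,0,0,0,0,0,5.5],
    [0,0,0,0,0,0.4,5.5],
    [0,0,0,0,0,0.4,5.5],
    [0,0,0,0,0,0.4,5.5],
    [0,0,0,0,0,0.3,5.5],
    [0,0,0,0,0,0,5.5]
  ]
}}

```text
t: 18.05
tool_pos: [0.6299, 0.2653, 0.0872]
eef_rot: [[-1.0, 0.001, -0.0], [0.001, 1.0, -0.0], [0.0, -0.0, -1.0]]
contact_force: [0.2, 0.8, -4.8]
opening: 0.0634
grasp_force: 30.0
```

{"op": "move_arm", "data": {
  "deltas": [
    [0,0,0,0,0,0.15,5.5],
    [0,0,0,0,0,0.1,5.5],
    [0,0,0,0,0,0,5.5],
    [0,0,0,0,0,0,5.5]
  ]
}}

```text
t: 18.55
tool_pos: [0.63, 0.2653, 0.085]
eef_rot: [[-1.0, 0.001, 0.0], [0.001, 1.0, 0.0], [-0.0, 0.0, -1.0]]
contact_force: [0.4, -0.7, -5.7]
opening: 0.0636
grasp_force: 30.0
```

{"op": "move_arm", "data": {
  "deltas": [
    [0,0,0,0,0,0.1,5.5],
    [0,0,0,0,0,0.05,5.5],
    [0,0,0,0,0,0,5.5],
    [0,0,0,0,0,0,5.5]
  ]
}}

```text
t: 19.05
tool_pos: [0.6301, 0.2654, 0.0839]
eef_rot: [[-1.0, 0.001, 0.0], [0.001, 1.0, 0.0], [-0.0, 0.0, -1.0]]
contact_force: [-3.1, -0.8, 2.8]
opening: 0.0634
grasp_force: 30.0
```

{"op": "move_arm", "data": {
  "deltas": [
    [0,0,0,0,0,0,9.3],
    [0,0,0,0,0,0,9.3],
    [0,0,0,0,0,0,9.3],
    [0,0,0,0,0,0,9.3],
    [0,0,0,0,0,-1,9.3],
    [0,0,0,0,0,-4,9.3],
    [0,0,0,0,0,-5,9.3],
    [0,0,0,0,0,-5.5,9.3],
    [0,0,0,0,0,0,9.3],
    [0,0,0,0,0,0,9.3]
  ]
}}

```text
t: 20.3
tool_pos: [0.6299, 0.2653, 0.2384]
eef_rot: [[-1.0, 0.001, 0.0], [0.001, 1.0, 0.0], [-0.0, 0.0, -1.0]]
contact_force: [0.4, 0.5, 0.4]
opening: 0.093
grasp_force: 0.0
```

```bash
python3 - <<'E'
from h import *
im=snap("wrist","w5");s=arm.sense();print(s["tool_pos"],locate("wrist","housing_mid",(.63,.265),.052),locate("wrist","cap_mid",(.584,.119)))
im2=arm.read_camera("scene");print(locate("scene","housing_mid",(.63,.265),.052))
cv2.imwrite("pics/m1.png",np.hstack([cv2.resize(im[100:260,230:400,::-1],(400,376)),cv2.resize(im2[150:250,320:430,::-1],(400,376))]))
E
```

```text
[0.62970017 0.26519412 0.23742242] (array([0.6292, 0.2666]), 0.94, 0.59) (array([0.5852, 0.121 ]), 0.96, 0.84)
(array([0.6322, 0.2689]), 0.87, 0.8)
```

View pics/m1.png

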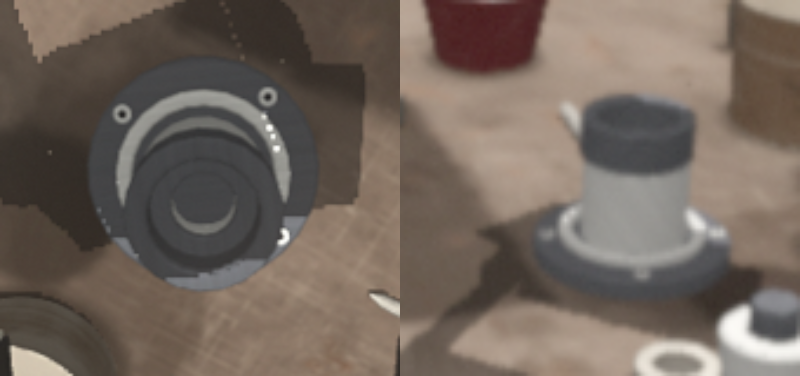

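Housing is fully home and upright on the sleeve. Next the bush.

{"op": "move_arm", "data": {
  "deltas": [
    [0,0,0,2.3,-2.6,0,9.3],
    [0,0,0,3,-3.4,0,9.3],
    [0,0,0,3,-3.4,0,9.3],
    [0,0,0,3,-3.4,0,9.3],
    [0,0,0,3,-3.4,0,9.3],
    [0,0,0,3,-3.4,0,9.3],
    [0,0,0,0,0,0,9.3],
    [0,0,0,0,0,0,9.3]
  ]
}}

```text
t: 21.55
tool_pos: [0.4571, 0.0696, 0.2384]
eef_rot: [[-1.0, 0.001, 0.0], [0.001, 1.0, 0.0], [-0.0, 0.0, -1.0]]
contact_force: [0.8, -0.2, 0.5]
opening: 0.093
grasp_force: 0.0
```

```bash
python3 - <<'E'
from h import *
arm.read_camera("wrist");print(arm.sense()["tool_pos"],locate("wrist","bush_mid",(.457,.069)))
E
```

```text
[0.45720725 0.06986685 0.23825554] (array([0.457 , 0.0705]), 0.95, 0.9)
```

{"op": "move_arm", "data": {
  "deltas": [
    [0,0,0,0,0,3,9.3],
    [0,0,0,0,0,4,9.3],
    [0,0,0,0,0,4,9.3],
    [0,0,0,0,0,4,9.3],
    [0,0,0,0,0,2,9.3],
    [0,0,0,0,0,1,9.3],
    [0,0,0,0,0,0,9.3],
    [0,0,0,0,0,0,3],
    [0,0,0,0,0,0,3],
    [0,0,0,0,0,0,3],
    [0,0,0,0,0,0,3],
    [0,0,0,0,0,0,3],
    [0,0,0,0,0,0,3],
    [0,0,0,0,0,0,3],
    [0,0,0,0,0,0,3],
    [0,0,0,0,0,0,3],
    [0,0,0,0,0,0,3],
    [0,0,0,0,0,0,3]
  ],
  "grip_force": 40
}}

```text
t: 23.9
tool_pos: [0.4569, 0.0695, 0.0585]
eef_rot: [[-1.0, 0.001, 0.0], [0.001, 1.0, 0.0], [-0.0, 0.0, -1.0]]
contact_force: [-0.6, 0.9, 0.6]
opening: 0.0372
grasp_force: 40.0
```

{"op": "move_arm", "data": {
  "deltas": [
    [0,0,0,0,0,-1,3],
    [0,0,0,0,0,-4,3],
    [0,0,0,0,0,-5,3],
    [0,0,0,0,0,-5,3],
    [0,0,0,-2.3,2.6,0,3],
    [0,0,0,-3,3.4,0,3],
    [0,0,0,-3,3.4,0,3],
    [0,0,0,-3,3.4,0,3],
    [0,0,0,-3,3.4,0,3],
    [0,0,0,-2,2.2,0,3],
    [0,0,0,-1,1.2,0,3],
    [0,0,0,0,0,0,3],
    [0,0,0,0,0,0,3]
  ]
}}

```text
t: 25.52
tool_pos: [0.6295, 0.2646, 0.2086]
eef_rot: [[-1.0, 0.001, -0.0], [0.001, 1.0, -0.0], [0.0, -0.0, -1.0]]
contact_force: [-0.5, 0.1, -5.4]
opening: 0.0372
grasp_force: 40.0
```

```bash
python3 - <<'E'
from h import *
s=arm.sense();tp=np.array(s["tool_pos"]);print(tp)
im=snap("wrist","w6");c=cam("wrist")
print(locate("wrist","bush_mid",tp[:2],tp[2]-.0585,c))
h=sil("wrist","bush_mid",tp[:2]+[.0007,.0015],tp[2]-.0585,c)
o=im[:,:,::-1].copy();cv2.polylines(o,[np.int32(h)],True,(0,255,0),1)
o2=arm.read_camera("scene")[60:260,280:440,::-1]
cv2.imwrite("pics/m2.png",np.hstack([cv2.resize(o[100:340,220:420],(417,500)),cv2.resize(o2,(383,500))]))
E
```

```text
[0.62952651 0.26461229 0.20857309]
(array([0.6275, 0.2658]), 0.91, 0.66)
```

View pics/m2.png

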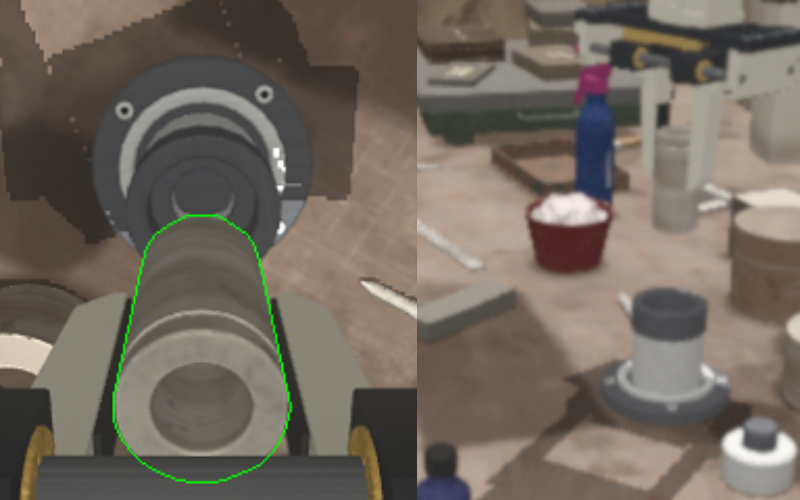

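The silhouette model matches the bush in hand: upright and centred. Lowering it.

{"op": "move_arm", "data": {
  "deltas": [
    [0,0,0,-0.04,0.06,1.5,3],
    [0,0,0,0,0,2.5,3],
    [0,0,0,0,0,1.5,3],
    [0,0,0,0,0,0.5,3],
    [0,0,0,0,0,0.4,3],
    [0,0,0,0,0,0.4,3],
    [0,0,0,0,0,0.4,3],
    [0,0,0,0,0,0.4,3],
    [0,0,0,0,0,0.3,3],
    [0,0,0,0,0,0.2,3],
    [0,0,0,0,0,0,3],
    [0,0,0,0,0,0,3]
  ]
}}

```text
t: 27.18
tool_pos: [0.6305, 0.266, 0.1276]
eef_rot: [[-1.0, 0.001, 0.0], [0.001, 1.0, 0.0], [-0.0, 0.0, -1.0]]
contact_force: [0.6, 0.2, -5.7]
opening: 0.0372
grasp_force: 40.0
```

{"op": "move_arm", "data": {
  "deltas": [
    [0,0,0,0,-0.05,0.1,3],
    [0,0,0,0,0,0.05,3],
    [0,0,0,0,0,0,3],
    [0,0,0,0,0,0,3]
  ]
}}

```text
t: 27.68
tool_pos: [0.6306, 0.2655, 0.1264]
eef_rot: [[-1.0, 0.001, 0.001], [0.001, 1.0, 0.0], [-0.001, 0.0, -1.0]]
contact_force: [-1.2, -0.5, 1.2]
opening: 0.0374
grasp_force: 40.0
```

{"op": "move_arm", "data": {
  "deltas": [
    [0,0,0,0,0,0,9.3],
    [0,0,0,0,0,0,9.3],
    [0,0,0,0,0,0,9.3],
    [0,0,0,0,0,0,9.3],
    [0,0,0,0,0,0,9.3],
    [0,0,0,0,0,-1,9.3],
    [0,0,0,0,0,-3,9.3],
    [0,0,0,0,0,-4,9.3],
    [0,0,0,0,0,-4,9.3],
    [0,0,0,0,0,-1,9.3],
    [0,0,0,0,0,0,9.3],
    [0,0,0,0,0,0,9.3]
  ]
}}

```text
t: 29.18
tool_pos: [0.6301, 0.2653, 0.2543]
eef_rot: [[-1.0, 0.001, -0.002], [0.001, 1.0, -0.001], [0.002, -0.001, -1.0]]
contact_force: [-0.3, 0.5, -0.7]
opening: 0.0933
grasp_force: 0.0
```

```bash
python3 - <<'E'
from h import *
im=snap("wrist","w7");s=arm.sense();c=cam("wrist");print(s["tool_pos"],locate("wrist","bush_mid",(.63,.265),.068,c),locate("wrist","cap_mid",(.584,.119),0,c))
o=im[:,:,::-1].copy();cv2.polylines(o,[np.int32(sil("wrist","bush_mid",(.631,.2665),.068,c))],True,(0,255,0),1)
o2=arm.read_camera("scene")[110:260,320:440,::-1]
cv2.imwrite("pics/m3.png",np.hstack([cv2.resize(o[100:340,220:420],(417,500)),cv2.resize(o2,(383,479))[:].copy() if 0 else cv2.resize(o2,(383,500))]))
E
```

```text
[0.63009533 0.26528843 0.25430666] (array([0.6303, 0.2665]), 0.99, 0.82) (array([0.5859, 0.121 ]), 0.93, 0.61)
```

View pics/m3.png

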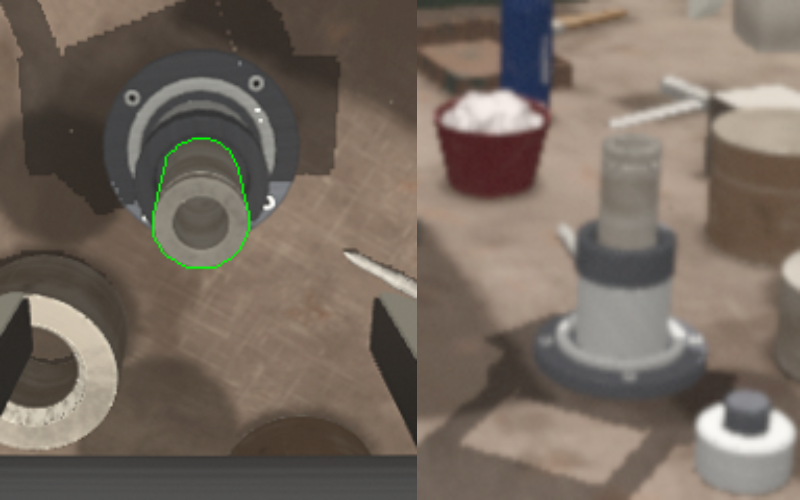

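Bush stands upright in the recess, top at about (315,205). Now the cap.

{"op": "move_arm", "data": {
  "deltas": [
    [0,0,0,0.9,-2.95,0,9.3],
    [0,0,0,1.2,-4,0,9.3],
    [0,0,0,1.2,-4,0,9.3],
    [0,0,0,1.16,-3.6,0,9.3],
    [0,0,0,0,0,0,9.3],
    [0,0,0,0,0,3,9.3],
    [0,0,0,0,0,4,9.3],
    [0,0,0,0,0,3,9.3],
    [0,0,0,0,0,0,9.3],
    [0,0,0,0,0,0,9.3]
  ]
}}

```text
t: 30.62
tool_pos: [0.5862, 0.1204, 0.1573]
eef_rot: [[-1.0, 0.0, 0.001], [0.0, 1.0, 0.0], [-0.001, 0.0, -1.0]]
contact_force: [0.8, 0.2, -0.4]
opening: 0.093
grasp_force: 0.0
```

```bash
python3 - <<'E'
from h import *
arm.read_camera("wrist");print(arm.sense()["tool_pos"],locate("wrist","cap_mid",(.585,.12)))
E
```

```text
[0.58635071 0.12037289 0.15765489] (array([0.5857, 0.1211]), 0.95, 0.65)
```

{"op": "move_arm", "data": {
  "deltas": [
    [0,0,0,0.05,0,3,9.3],
    [0,0,0,0,0,4,9.3],
    [0,0,0,0,0,3,9.3],
    [0,0,0,0,0,2,9.3],
    [0,0,0,0,0,1,9.3],
    [0,0,0,0,0,0,9.3],
    [0,0,0,0,0,0,9.3],
    [0,0,0,0,0,0,4.8],
    [0,0,0,0,0,0,4.8],
    [0,0,0,0,0,0,4.8],
    [0,0,0,0,0,0,4.8],
    [0,0,0,0,0,0,4.8],
    [0,0,0,0,0,0,4.8],
    [0,0,0,0,0,0,4.8],
    [0,0,0,0,0,0,4.8],
    [0,0,0,0,0,0,4.8]
  ],
  "grip_force": 30
}}

```text
t: 32.72
tool_pos: [0.5852, 0.12, 0.026]
eef_rot: [[-1.0, 0.001, 0.0], [0.001, 1.0, 0.0], [-0.0, 0.0, -1.0]]
contact_force: [-1.0, 0.1, 1.8]
opening: 0.0549
grasp_force: 30.0
```

{"op": "move_arm", "data": {
  "deltas": [
    [0,0,0,0,0,-1,4.8],
    [0,0,0,0,0,-4,4.8],
    [0,0,0,0,0,-5,4.8],
    [0,0,0,0,0,-5,4.8],
    [0,0,0,0,0,-4,4.8],
    [0,0,0,0,0,0,4.8],
    [0,0,0,-0.9,2.93,0,4.8],
    [0,0,0,-1.2,4,0,4.8],
    [0,0,0,-1.2,4,0,4.8],
    [0,0,0,-1.19,3.6,0,4.8],
    [0,0,0,0,0,0,4.8],
    [0,0,0,0,0,0,4.8],
    [0,0,0,0,0,0,4.8]
  ]
}}

```text
t: 34.35
tool_pos: [0.63, 0.2644, 0.2157]
eef_rot: [[-1.0, 0.002, -0.0], [0.002, 1.0, -0.0], [0.0, -0.0, -1.0]]
contact_force: [-0.7, 0.4, -3.0]
opening: 0.0551
grasp_force: 30.0
```

```bash
python3 - <<'E'
from h import *
s=arm.sense();tp=np.array(s["tool_pos"]);print(tp)
im=arm.read_camera("wrist");c=cam("wrist");print(locate("wrist","cap_mid",tp[:2],tp[2]-.026,c))
o=im[:,:,::-1].copy()
cv2.polylines(o,[np.int32(sil("wrist","cap_mid",tp[:2]+[.0007,.0015],tp[2]-.026,c))],True,(0,255,0),1)
o2=arm.read_camera("scene")[80:260,310:450,::-1]
cv2.imwrite("pics/m4.png",np.hstack([cv2.resize(o[100:340,220:420],(417,500)),cv2.resize(o2,(383,492))[:492] if 0 else cv2.resize(o2,(383,500))]))
E
```

```text
[0.630014   0.26435576 0.21569929]
(array([0.63  , 0.2656]), 0.94, 0.63)
```

View pics/m4.png

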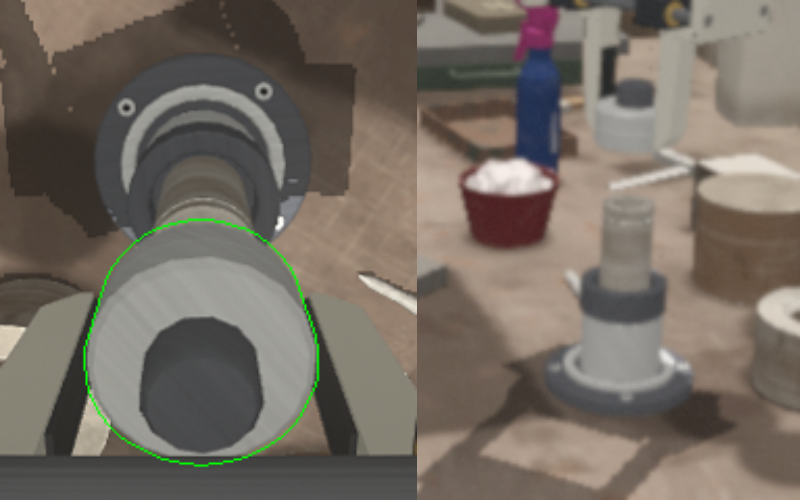

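The cap is upright and centred in the jaws above the bush. Lowering.

{"op": "move_arm", "data": {
  "deltas": [
    [0,0,0,0,0.08,1,4.8],
    [0,0,0,0,0,1.5,4.8],
    [0,0,0,0,0,1,4.8],
    [0,0,0,0,0,0.4,4.8],
    [0,0,0,0,0,0.4,4.8],
    [0,0,0,0,0,0.4,4.8],
    [0,0,0,0,0,0.4,4.8],
    [0,0,0,0,0,0.3,4.8],
    [0,0,0,0,0,0.2,4.8],
    [0,0,0,0,0,0,4.8],
    [0,0,0,0,0,0,4.8]
  ]
}}

```text
t: 35.88
tool_pos: [0.6302, 0.266, 0.1601]
eef_rot: [[-1.0, 0.001, 0.0], [0.001, 1.0, 0.0], [-0.0, 0.0, -1.0]]
contact_force: [-0.2, -0.0, -2.7]
opening: 0.0553
grasp_force: 30.0
```

{"op": "move_arm", "data": {
  "deltas": [
    [0,0,0,0,-0.05,0.1,4.8],
    [0,0,0,0,0,0.07,4.8],
    [0,0,0,0,0,0,4.8],
    [0,0,0,0,0,0,4.8]
  ]
}}

```text
t: 36.38
tool_pos: [0.6302, 0.2655, 0.1582]
eef_rot: [[-1.0, 0.001, -0.0], [0.001, 1.0, -0.0], [0.0, -0.0, -1.0]]
contact_force: [0.7, 0.4, -2.0]
opening: 0.0552
grasp_force: 30.0
```

{"op": "move_arm", "data": {
  "deltas": [
    [0,0,0,0,0,0.06,4.8],
    [0,0,0,0,0,0,4.8],
    [0,0,0,0,0,0,4.8]
  ]
}}

```text
t: 36.75
tool_pos: [0.6302, 0.2655, 0.1578]
eef_rot: [[-1.0, 0.001, 0.0], [0.001, 1.0, 0.0], [-0.0, 0.0, -1.0]]
contact_force: [-0.3, -0.6, -1.1]
opening: 0.0551
grasp_force: 30.0
```

Contact has begun, so I'll release and rise straight up.

{"op": "move_arm", "data": {
  "deltas": [
    [0,0,0,0,0,0.03,4.8],
    [0,0,0,0,0,0,9.3],
    [0,0,0,0,0,0,9.3],
    [0,0,0,0,0,0,9.3],
    [0,0,0,0,0,0,9.3],
    [0,0,0,0,0,0,9.3],
    [0,0,0,0,0,-1,9.3],
    [0,0,0,0,0,-3,9.3],
    [0,0,0,0,0,-4,9.3],
    [0,0,0,0,0,-2,9.3],
    [0,0,0,0,0,0,9.3],
    [0,0,0,0,0,0,9.3]
  ]
}}

```text
t: 38.25
tool_pos: [0.6299, 0.2654, 0.2556]
eef_rot: [[-1.0, 0.001, -0.002], [0.001, 1.0, -0.001], [0.002, -0.001, -1.0]]
contact_force: [0.1, 0.4, -1.2]
opening: 0.0926
grasp_force: 0.0
```

```bash
python3 - <<'E'
from h import *
s=arm.sense();print(s["tool_pos"],s["contact_force"])
im=arm.read_camera("wrist");c=cam("wrist");print(locate("wrist","cap_mid",(.63,.2655),.132,c))
o=im[:,:,::-1].copy();cv2.polylines(o,[np.int32(sil("wrist","cap_mid",(.631,.267),.132,c))],True,(0,255,0),1)
o2=arm.read_camera("scene")[80:260,310:450,::-1]
cv2.imwrite("pics/m5.png",np.hstack([cv2.resize(o[100:340,220:420],(417,500)),cv2.resize(o2,(383,500))]))
E
```

```text
[0.62991796 0.26541073 0.25558742] [ 0.10762158  0.39882556 -1.16187014]
(array([0.6301, 0.2671]), 0.96, 0.71)
```

View pics/m5.png

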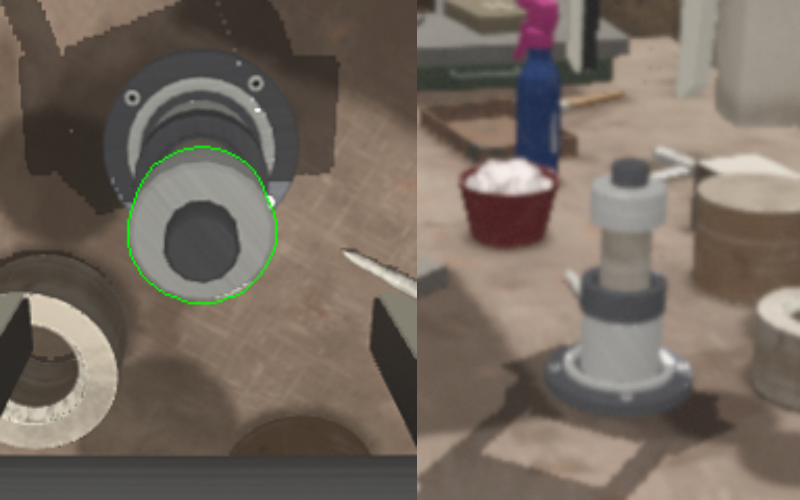

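The full stack stands upright with the cap home, and the gripper is clear of it.

```bash
python3 -c "
from cell import arm
print(arm.job_done())"
```

```text
the job is handed in; nothing more can be done
None
```

The job is handed in: sleeve, housing, bush and cap were stacked on the bolster in order, and the last pictures show the stack upright with the cap home; the hand-in call returned no verdict.

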